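# Let the short tin out of the tin dispenser

### The job

Two tins lie in the wooden two-lane dispenser, each held back by the wire gate of its own rocking lever. With the fingertips, press down the grey paddle at the rear end of the lever on the short tin's lane, and keep it down until the short tin has rolled out under the gate to the front lip; then let the paddle up again so that the gate is shut. Do not touch the tins, leave the other lever and the long tin as they are, do not disturb the things standing around, and finish clear of everything.

Things in the scene. Friction and masses are not known exactly. Their poses are not given: they have to be found in the camera images.
- dispenser: fixed wooden stand, two lanes, 362 (x) by 276 (y) mm, 152 tall at the pivot posts. Origin on the worktop, x = -172 (front lip) to +190 mm (rear, paddles); +y to the left lane. Lane middles y = +68 (left), -68 mm (right), 124 wide, floors falling 8 degrees to the front; side walls 72 high, front lip 60 high, inner face x = -162 mm. Wire gates hang across the lanes at x = -50 mm
- lever_left (a joint): angle of the left (+y) lane's lever, rad: 0 = level, gate shut (rest, sprung back when let go); grows as paddle sinks and gate rises; stop at 0.5, tin can pass from about 0.27. Pivot along the dispenser's y at x = +75, y = +68, z = 135 mm in its frame. Paddle middle is 90 mm behind the pivot: it sinks 34 mm at 0.39, 43 mm at 0.5, tilting with the lever; takes 2 to 6 N
- lever_right (a joint): angle of the right (-y) lane's lever, rad: 0 = level, gate shut (rest, sprung back when let go); grows as paddle sinks and gate rises; stop at 0.5, tin can pass from about 0.27. Pivot along the dispenser's y at x = +75, y = -68, z = 135 mm in its frame. Paddle middle is 90 mm behind the pivot: it sinks 34 mm at 0.39, 43 mm at 0.5, tilting with the lever; takes 2 to 6 N
- press_left (a point): middle of the top face of the left lane's grey press paddle (44 mm along x, 60 mm along y, 8 mm thick, three black grip ribs), at the rear end of that lane's steel lever; moves with the lever. At rest it stands 147 mm above the worktop, at x = +165, y = +68 mm in the dispenser's frame.
- press_right (a point): middle of the top face of the right lane's grey press paddle (44 mm along x, 60 mm along y, 8 mm thick, three black grip ribs), at the rear end of that lane's steel lever; moves with the lever. At rest it stands 147 mm above the worktop, at x = +165, y = -68 mm in the dispenser's frame.
- short_tin: the short food tin, 75 mm diameter and 58 mm long, lying on its side across one lane (either one); origin in the middle of its bottom end, z along its length
- short_tin_center (a point): centre of the short tin. Behind the gate it lies near x = -8, z = 72 mm in the dispenser's frame; rolled out against the front lip near x = -124, z = 56 mm. With the gate up it rolls out by itself within about 1 s
- long_tin: the long food tin, 75 mm diameter and 110 mm long, lying on its side in the other lane; origin in the middle of its bottom end, z along its length
- long_tin_center (a point): centre of the long tin; stays behind its gate
- mug: white mug, 80 mm wide, 91 mm tall, standing right of the dispenser; origin under its middle. Bystander
- spice_jar: spice jar with green cap, 46 mm wide, 106 mm tall, standing left of the dispenser; origin under its middle. Bystander
- marker: black and white marker pen, 135 mm long, 17 mm thick, lying at the right; origin under its middle. Bystander
- timer: orange and white twist timer, 68 mm wide, 57 mm tall, at the left; origin under its middle. Bystander
Mind the look-alikes: they are no part of the job. Leave any purple look-alike of the short_tin alone.

How it is judged:
By the outcome, as a careful person would: the job done as asked, in the order asked, and still so for the second after the job is handed in, with the robot touching nothing.
It also fails if it takes over 29 s, if anything falls off the work surface, if the arm or the gripper's body presses on something with over 40 N, if the wrist force passes 120 N, or if a joint passes its speed limit or range.

### The arm

A 6-joint arm with a two-finger parallel gripper is mounted at the origin on a cart in front of the work surface, level with it; the furniture and walls round the work are solid. World frame = base frame: x ahead of the robot, y to its left, z up, the work surface at z = 0. Lengths are in m, angles in rad, forces in N, time in s.
With the tool pointing down it reaches from about 0.275 to 0.825 m from the base axis. Payload 4.9 kg.
Tool frame: the origin (TCP) lies at the very end of the fingers, on their centre line; the grasp point (between the pads) lies tcp_to_grasp behind it (tcp_to_grasp is the distance from the TCP to the grasp point, in m); z points along the fingers, y is the direction in which the jaws open and shut (so a half turn about z gives the same grasp; the last joint's range is limited). The gripper opens to 85 mm and grips with 20 to 120 N. Pads are 22 mm wide; open, the fingers measure 114 mm over their backs; the gripper's body (76 mm by 85 mm) begins 54 mm behind the grasp point. The pads swing forward as they close: fully open they stand 13 mm farther back than shut.
Start: joints at [1.187, 0.326, -0.193, 1.052, 0, 1.437], TCP at [0.136, 0.533, 0.231] pointing down, gripper open.
Joint ranges: [-2.65, 2.65], [-0.97, 1.79], [-1.3, 1.35], [-1.93, 2.1], [-1.47, 1.37], [-3.14, 3.14]. Speed limits (rad/s): [2.57, 2.57, 3.14, 3.14, 3.14, 3.14].

### API

Orientations are given as a unit quaternion [w, x, y, z].
In Python, from cell import state, snapshot, hand_in, tcp_to_grasp gives the robot as it stands.
- The arm moves only by the tool play_rows, never from a script. Its argument "rows" is a list of rows, each an object of numbers: "dx", "dy", "dz": the shift along the tool's x, y, z in mm; "turn": the turn about the tool's z in degrees; "fingers": the opening, from 0 (shut) to 1 (fully open). In form: [{"dx": .., "dy": .., "dz": .., "turn": .., "fingers": ..}, ...]. A call has 1 to 20 rows; each row is the pose to reach, as a shift and turn from the pose measured when the call began, along the tool's axes at that moment; what a row does not reach only later rows make up. A row lasts 1/10 s, in which the tool goes at most 50 mm and 8.59 degrees, less where a joint would pass 70% of its speed; a pose out of reach is approached as far as the arm can. A call with a gripper value outside its range is refused whole. The fingers move at their own pace and stop on an object; "grip_force" is the grip in N (left out, the last holds). Time passes only in rows, so rows that repeat a pose let the fingers close. It gives the time, the measured TCP pose, the force and the opening at its end, in the units of the state.
- state(): the state, without advancing time (a new reading comes with each control period).
- snapshot(name): name is "side" or "top" or "wrist"; returns a dict with "pixels" (480x640x3 uint8, red, green, blue), "z_map" (480x640 float32, m along the optical axis (not along the pixel's ray), 0 where there is no reading), "K" (3x3 intrinsics, pixels), "world_from_camera" (4x4, takes a point from camera to world coordinates); the wrist camera has in their place "hand_eye" (4x4, takes a point from camera to tool coordinates, whose origin is the TCP and whose axes are the flange's). Camera axes: x right, y down, z forward; pixel columns grow to the right and rows downward; lengths in m; the calibration is good to about 2 mm. The wrist camera is an equidistant fisheye: a pixel r from the principal point sees the ray r / f radians off the axis. A picture is of the moment at which its call begins: read the wrist's pose just before it.
- hand_in(): hands the job in, once; it reports no verdict.
The state is a dict: "t": time; "q": joint angles; "qvel": joint speeds; "tau": joint torques, N m; "ee_pos": TCP position; "tool_rot": TCP orientation; "force": force on the tool from outside, world axes, zero at the start; "ft_torque": the same for the moment, N m; "grip_width": opening from 0.0 (shut) to 1.0 (fully open).
Only numpy, scipy, OpenCV 4.12 (cv2) and the standard library are available. Lean on these libraries where they do the work, as an engineer would, in place of code of your own. Each camera call takes 0.05 s, during which the arm holds its last target.

## Working session

There is one attempt and no reset: what is moved stays moved. The work goes in short steps, Python scripts to look and compute and a tool call to move; the robot and the scene stay as the last step left them, time stands still between calls to the robot, and variables do not carry over. Pictures are saved under pics/ and viewed, and the job is handed in when it is done.

Besides the shell and the picture viewer there is one more tool, called as name(argument=value, ...), one argument or row to a line, values as JSON. play_rows: Moves the arm, as the interface text tells. Its arguments: {"type":"object","properties":{"rows":{"type":"array","items":{"type":"object","properties":{"dx":{"type":"number"},"dy":{"type":"number"},"dz":{"type":"number"},"turn":{"type":"number"},"fingers":{"type":"number"}}}},"grip_force":{"type":"number"}},"required":["rows"]}

```bash
mkdir -p pics; ls; python3 - <<'E'
from cell import state, snapshot, tcp_to_grasp
import numpy as np, cv2
s=state(); print({k:np.round(v,3).tolist() for k,v in s.items()}, tcp_to_grasp)
for n in ("top","side"):
    d=snapshot(n); cv2.imwrite(f"pics/{n}0.png",d["pixels"][:,:,::-1]); np.savez(f"{n}0.npz",**d)
    print(n,d["K"],d["world_from_camera"])
E
```

```text
pics
{'t': 0.0, 'q': [1.187, 0.327, -0.194, 1.052, 0.0, 1.437], 'qvel': [-0.001, -0.0, 0.0, 0.0, 0.001, 0.001], 'tau': [-0.002, -44.34, 26.244, 0.016, -0.0, -0.0], 'ee_pos': [0.136, 0.532, 0.23], 'tool_rot': [-0.0, 0.125, 0.992, -0.001], 'force': [-0.677, -0.124, -0.062], 'ft_torque': [-0.028, -0.057, -0.004], 'grip_width': 1.001} 0.0187
top [[576.56310817   0.         321.8213124 ]
 [  0.         576.56310817 245.49907228]
 [  0.           0.           1.        ]] [[-2.43550061e-02 -9.96381697e-01  8.14269484e-02  3.32952849e-01]
 [-9.99699565e-01  2.44988141e-02  7.67324739e-04 -1.70923283e-02]
 [-2.75941199e-03 -8.13837966e-02 -9.96679017e-01  1.63032777e+00]
 [ 0.00000000e+00  0.00000000e+00  0.00000000e+00  1.00000000e+00]]
side [[588.22740302   0.         317.81324683]
 [  0.         588.22740302 239.40469807]
 [  0.           0.           1.        ]] [[-0.9761889  -0.14600977  0.16042561  0.20442351]
 [-0.21691766  0.6618294  -0.71758524  1.25352627]
 [-0.00139992 -0.73529789 -0.67774261  1.31255726]
 [ 0.          0.          0.          1.        ]]
```

View pics/top0.png

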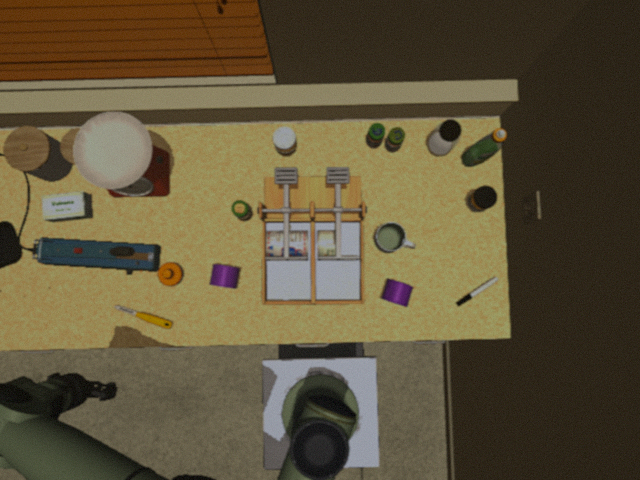

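View pics/side0.png

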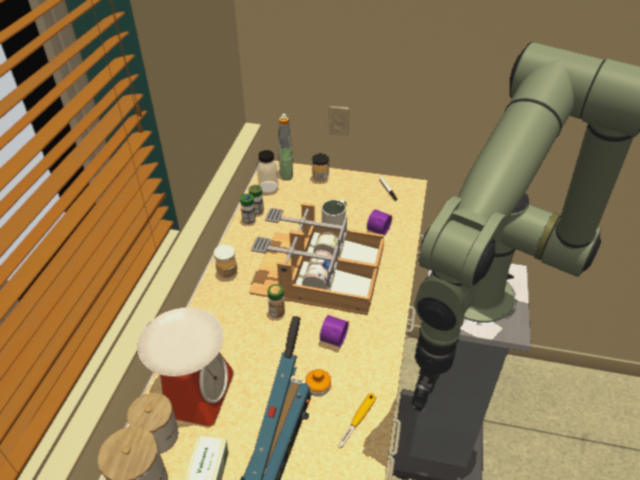

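```bash
cat > h.py <<'E'
import numpy as np
def pt(d,u,v,z=None):
    K=d["K"];T=d["world_from_camera"]
    if z is None: z=float(d["z_map"][int(round(v)),int(round(u))])
    return (T@np.array([(u-K[0,2])/K[0,0]*z,(v-K[1,2])/K[1,1]*z,z,1]))[:3]
def cloud(d):
    K=d["K"];T=d["world_from_camera"];z=d["z_map"].astype(float)
    v,u=np.mgrid[:z.shape[0],:z.shape[1]]
    P=np.stack([(u-K[0,2])/K[0,0]*z,(v-K[1,2])/K[1,1]*z,z,np.ones_like(z)],-1)@T.T
    P=P[...,:3]; P[z==0]=np.nan; return P
def pix(d,p):
    K=d["K"];T=np.linalg.inv(d["world_from_camera"]); c=T[:3,:3]@p+T[:3,3]
    return (K@c/c[2])[:2]
E
python3 - <<'E'
import numpy as np,cv2
from h import *
t=dict(np.load("top0.npz"));s=dict(np.load("side0.npz"))
cv2.imwrite("pics/topz.png",cv2.resize(t["pixels"][160:310,250:375,::-1],None,fx=4.8,fy=4,interpolation=cv2.INTER_CUBIC)[:600])
cv2.imwrite("pics/sidez.png",cv2.resize(s["pixels"][190:310,240:400,::-1],None,fx=5,fy=5,interpolation=cv2.INTER_CUBIC))
C=cloud(t)
for n,(u0,u1,v0,v1) in {"padL":(270,305,160,192),"padR":(322,356,160,192)}.items():
    P=C[v0:v1,u0:u1].reshape(-1,3); m=(P[:,2]>.135)&(P[:,2]<.16); Q=P[m]
    print(n,m.sum(),Q.min(0).round(3),Q.max(0).round(3),Q.mean(0).round(4))
# lever strips
P=C[150:310,250:375].reshape(-1,3)
m=(P[:,2]>.04); Q=P[m]; print(Q.min(0),Q.max(0),np.median(Q,0))
# rows map of height
H=C[160:310:4,250:376:5,2]*1000
for i,r in enumerate(H): print(160+4*i,np.nan_to_num(r,nan=-1).astype(int))
E
```

```text
padL 422 [0.6   0.046 0.135] [0.664 0.105 0.156] [0.6381 0.0756 0.1456]
padR 426 [ 0.596 -0.089  0.135] [ 0.661 -0.031  0.157] [ 0.6351 -0.06    0.1454]
[ 0.30216522 -0.13376403  0.04000145] [0.73151466 0.18104293 0.15869605] [0.49205392 0.01981231 0.10320938]
160 [ 4 -5  1 -5 -2 -8 -3 -3 -2 -2  2  0  0 -5 -3  2  2  0  2 -9 -3  2 -4 -4
  2 -2]
164 [-5  1 -5 -1  6  0 -5 -2  2 -1  6  2 -1 -3  7  2  0  2 -3  0  2 -6 -1 -1
 -2 -5]
168 [  2  -7   3  -5  -7 148 148 146 145 147  -3  -2   9  -5  -6   0 144 143
 146 144   0  -4   3   0  -1  -2]
172 [  1   1   0  -4   5 151 146 145 139 143   1   0   0  -2  -3  -6 153 148
 149 145  -3  -3   4   1   3  -9]
176 [ -1  -7   5   0  -7 147 142 147 144 143   3   0  -3  -5  -3  -4 148 144
 147 146  10   7   7  -4   4   0]
180 [ -1   0   0   8  11 147 149 148 148 142   6  12  11  -2   7   9 147 145
 143 143  11  11   5   0   1   1]
184 [ -3  -4  -2  10  10   7   8 143   5   3   8   9  10  12  11  13  10 139
   9   9  11   3   7  -2   1   0]
188 [  4  -8   3   8   5   8  10 131  10   8   9  15   8   6   6   0   3 137
   8   1   7  12  12   4   2   3]
192
[... 2340 characters left out ...]
 21 18 20 19 11 16 20 21 20 24 15 25 19 47  0
 -2 -2]
284 [-1 -2  4 54 22 12 21 14 12 16 22 23 19 17 21 18 12 14 15 17 18 22 45  3
  0  0]
288 [ 4 -4 -3 47 18 16 13 16 16 15 12 20 14 21 14 13 14 12 19 14 -1 12 47 -1
 -8  3]
292 [-8  3  0 55 12 14 11 20  9 25 14 15 14 15 12 13 17 14 13 14 11 17 42 -2
  0 -1]
296 [  0  -5   0  50  16  15  16  16  14  11  11   9   7  15  12  11  17  16
  13  12  12  19  38   1 -10   0]
300 [ 3  1 -4 45  8 15 16 17 16 13  7  9 11 21 22 32 38 52 54 56 51 59 58 -2
  6  5]
304 [ 0 -5 -3 54 63 55 53 56 55 54 -9 -3 -1  0  0 -4 -3 -4  1  0  2  3 -3  2
 -1  2]
308 [  0  -2   3  -4  -8  -4 -10   4   7  -2  -2  -3   1  -4   1  -8   7  -1
   3   2  -1  -3  -5  -1  -3  -5]
```

View pics/topz.png

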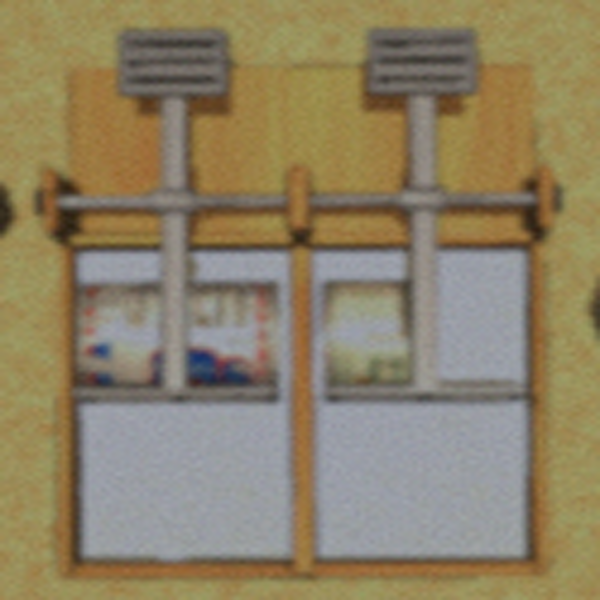

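View pics/sidez.png

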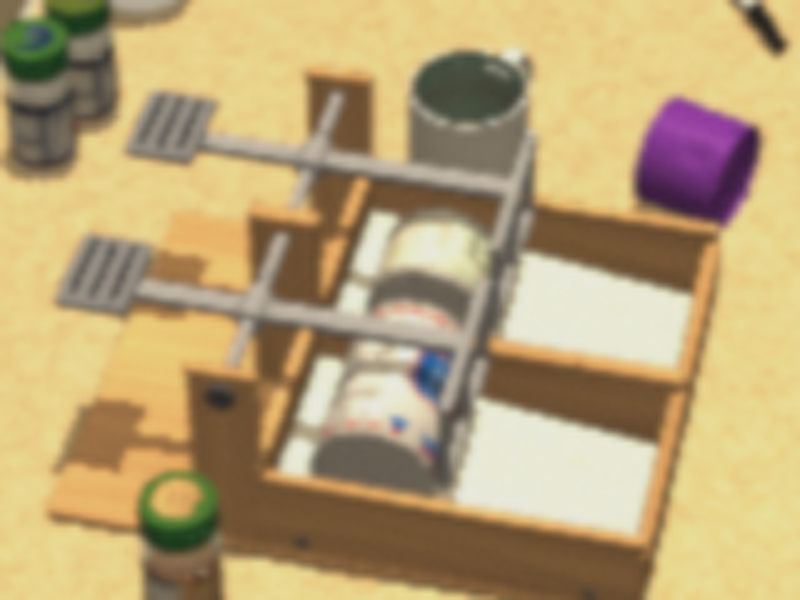

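```bash
python3 - <<'E'
import numpy as np
from h import *
t=dict(np.load("top0.npz"));s=dict(np.load("side0.npz"))
C=cloud(t); z=t["z_map"]
def atz(d,u,v,h):
    a=pt(d,u,v,1.);o=d["world_from_camera"][:3,3]; r=a-o; return o+r*(h-o[2])/r[2]
R=atz(t,(326.7+349)/2,175.5,.147);L=atz(t,286,175.5,.147)
print("top edges R,L",R,L)
# mask based, exclude stem
for n,(u0,u1,v0,v1) in {"padL":(270,305,160,195),"padR":(322,356,160,195)}.items():
    P=C[v0:v1,u0:u1]; m=(P[...,2]>.1)
    rows=m.sum(1)>15; vs=np.where(rows)[0]; us=np.where(m[rows].sum(0)>rows.sum()/2)[0]
    uc=u0+(us[0]+us[-1])/2; vc=v0+(vs[0]+vs[-1])/2
    print(n,uc,vc,len(us),len(vs),atz(t,uc,vc,.147))
# side view: paddle R px approx
a=np.array([[215/5+240,98/5+190],[160/5+240,90/5+190],[125/5+240,152/5+190],[190/5+240,160/5+190]]).mean(0); print("sideR",atz(s,*a,.147))
a=np.array([[90,233],[152,245],[118,312],[55,298]]).mean(0)/5+[240,190]; print("sideL",atz(s,*a,.147))
# tin widths
for n,ua,ub in (("L",268,308),("R",317,336)):
    m=C[238:250,255:375]; 
m=(C[240:250,:,2]>.09)&(C[240:250,:,2]<.125); c=m.sum(0)
us=np.where(c>5)[0]; us=us[(us>255)&(us<375)]; print(us, C[245,[268,308,318,335],1])
E
```

```text
top edges R,L [ 0.63614622 -0.06218258  0.147     ] [0.63951534 0.07296837 0.147     ]
padL 285.0 175.0 23 17 [0.64090145 0.0755503  0.147     ]
padR 337.0 175.0 23 17 [ 0.63752197 -0.06000254  0.147     ]
sideR [ 0.63374227 -0.05961041  0.147     ]
sideL [0.63714501 0.07591731 0.147     ]
[266 267 268 269 270 271 272 273 274 275 276 277 278 279 280 281 282 289
 290 291 292 293 294 295 296 297 298 299 300 301 302 303 304 305 306 317
 318 319 320 321 322 323 324 325 326 327 328 329 330 331 332 333 334 335] [ 0.12698851  0.02241157 -0.00587488 -0.05078327]
```

```bash
python3 - <<'E'
from cell import state
import numpy as np
from scipy.spatial.transform import Rotation as R
s=state(); w,x,y,z=s["tool_rot"]; M=R.from_quat([x,y,z,w]).as_matrix(); print(M.round(3))
for tgt in ([.35,.28,.26],[.641,-.060,.22],[.641,-.060,.17]):
    print((M.T@(np.array(tgt)-s["ee_pos"])*1000).round(1))
E
```

```text
[[-0.969  0.247 -0.001]
 [ 0.247  0.969 -0.001]
 [ 0.    -0.001 -1.   ]]
[-270.  -191.7  -29.2]
[-636.  -449.2   11.1]
[-636.  -449.1   61.1]
```

play_rows(
  rows=[
    {"dx": -20,"dy": -15,"dz": -20,"turn": 0,"fingers": 0},
    {"dx": -55,"dy": -40,"dz": -30,"turn": -1,"fingers": 0},
    {"dx": -90,"dy": -65,"dz": -30,"turn": -2,"fingers": 0},
    {"dx": -130,"dy": -92,"dz": -30,"turn": -3,"fingers": 0},
    {"dx": -170,"dy": -120,"dz": -30,"turn": -4,"fingers": 0},
    {"dx": -210,"dy": -148,"dz": -30,"turn": -5,"fingers": 0},
    {"dx": -250,"dy": -176,"dz": -30,"turn": -6,"fingers": 0},
    {"dx": -290,"dy": -205,"dz": -30,"turn": -7,"fingers": 0},
    {"dx": -330,"dy": -233,"dz": -30,"turn": -8,"fingers": 0},
    {"dx": -370,"dy": -261,"dz": -30,"turn": -9,"fingers": 0},
    {"dx": -410,"dy": -290,"dz": -30,"turn": -10,"fingers": 0},
    {"dx": -450,"dy": -318,"dz": -30,"turn": -11,"fingers": 0},
    {"dx": -490,"dy": -346,"dz": -30,"turn": -12,"fingers": 0},
    {"dx": -530,"dy": -374,"dz": -30,"turn": -13,"fingers": 0},
    {"dx": -570,"dy": -402,"dz": -25,"turn": -13,"fingers": 0},
    {"dx": -605,"dy": -428,"dz": -20,"turn": -13,"fingers": 0},
    {"dx": -625,"dy": -442,"dz": -10,"turn": -13,"fingers": 0},
    {"dx": -636,"dy": -449,"dz": 0,"turn": -13,"fingers": 0},
    {"dx": -636,"dy": -449,"dz": 5,"turn": -13,"fingers": 0},
    {"dx": -636,"dy": -449,"dz": 10,"turn": -13,"fingers": 0},
  ],
)

```text
t: 2.1
ee_pos: [0.64, -0.0588, 0.2203]
tool_rot: [-0.001, 0.011, 1.0, -0.0]
force: [-0.0, 0.0, 0.2]
grip_width: -0.001
```

```bash
python3 - <<'E'
from cell import state, snapshot
import numpy as np, cv2
s=state(); print(np.round(s["ee_pos"],4),np.round(s["q"],3))
for n in ("side","wrist"):
    d=snapshot(n); cv2.imwrite(f"pics/{n}1.png",d["pixels"][:,:,::-1]); np.savez(f"{n}1.npz",**d)
d=dict(np.load("side1.npz"));cv2.imwrite("pics/side1z.png",cv2.resize(d["pixels"][130:310,220:400,::-1],None,fx=3.3,fy=3.3))
E
```

```text
[ 0.64   -0.0588  0.2203] [-2.060e-01  5.090e-01  6.000e-02  1.124e+00 -1.000e-03 -1.840e-01]
```

View pics/side1z.png

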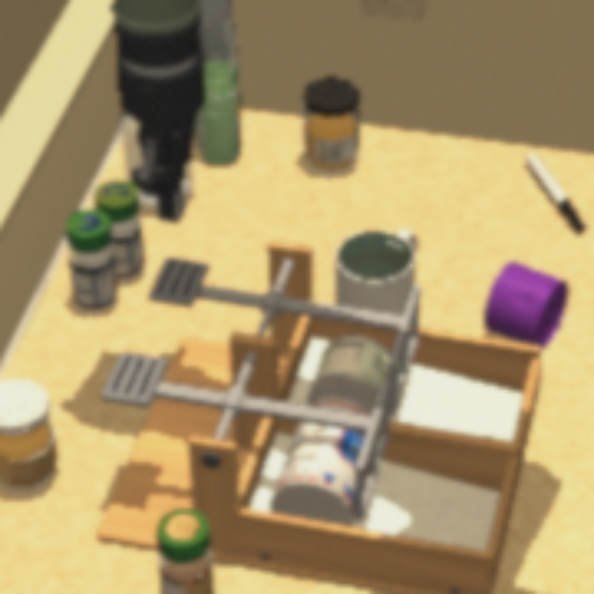

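View pics/wrist1.png

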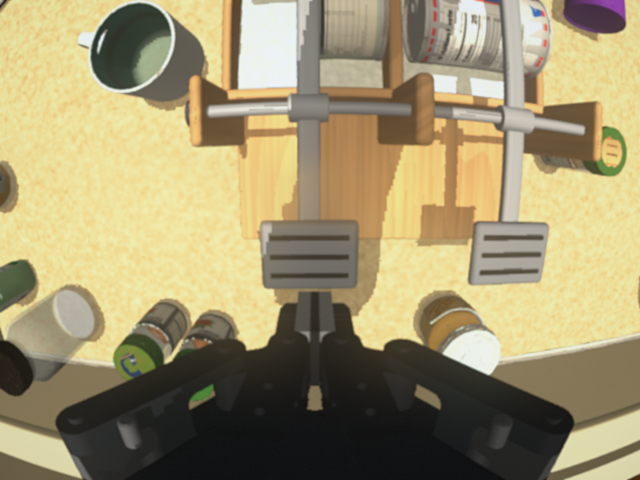

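```bash
python3 - <<'E'
from cell import state
import numpy as np
from scipy.spatial.transform import Rotation as R
d=dict(np.load("wrist1.npz")); s=state(); w,x,y,z=s["tool_rot"]; M=R.from_quat([x,y,z,w]).as_matrix()
K=d["K"]; H=d["hand_eye"]; print(K.round(1).tolist(),H.round(3).tolist())
for n,(u,v) in {"RtopL":(265,222),"RtopR":(357,222),"RbotR":(356,280),"RbotL":(265,281),"LtopL":(476,224),"LbotR":(544,280)}.items():
    a=np.array([(u-K[0,2])/K[0,0],(v-K[1,2])/K[1,1]]); r=np.hypot(*a); ray=np.array([*(a/r*np.sin(r)),np.cos(r)])
    o=M@H[:3,3]+s["ee_pos"]; g=M@H[:3,:3]@ray; print(n,(o+g*(.147-o[2])/g[2]).round(4))
E
```

```text
[[371.6, 0.0, 314.4], [0.0, 371.6, 245.9], [0.0, 0.0, 1.0]] [[-0.0, -0.962, -0.273, 0.069], [1.0, 0.0, -0.001, 0.001], [0.001, -0.273, 0.962, -0.143], [0.0, 0.0, 0.0, 1.0]]
RtopL [ 0.6165 -0.0872  0.147 ]
RtopR [ 0.6177 -0.032   0.147 ]
RbotR [ 0.6548 -0.0322  0.147 ]
RbotL [ 0.6543 -0.0894  0.147 ]
LtopL [0.6197 0.0455 0.147 ]
LbotR [0.661  0.1072 0.147 ]
```

play_rows(
  rows=[
    {"dz": 15,"fingers": 0},
    {"dz": 35,"fingers": 0},
    {"dz": 50,"fingers": 0},
    {"dz": 60,"fingers": 0},
    {"dz": 66,"fingers": 0},
    {"dz": 70,"fingers": 0},
    {"dz": 74,"fingers": 0},
    {"dz": 78,"fingers": 0},
  ],
)

```text
invalid input at $.rows[0]: expected keys dx, dy, dz, turn, fingers
```

play_rows(
  rows=[
    {"dx": 0,"dy": -1,"turn": 0,"dz": 15,"fingers": 0},
    {"dx": 0,"dy": -1,"turn": 0,"dz": 35,"fingers": 0},
    {"dx": 0,"dy": -1,"turn": 0,"dz": 50,"fingers": 0},
    {"dx": 0,"dy": -1,"turn": 0,"dz": 60,"fingers": 0},
    {"dx": 0,"dy": -1,"turn": 0,"dz": 66,"fingers": 0},
    {"dx": 0,"dy": -1,"turn": 0,"dz": 70,"fingers": 0},
    {"dx": 0,"dy": -1,"turn": 0,"dz": 74,"fingers": 0},
    {"dx": 0,"dy": -1,"turn": 0,"dz": 78,"fingers": 0},
  ],
)

```text
t: 3.0
ee_pos: [0.6404, -0.0592, 0.1434]
tool_rot: [-0.0, 0.011, 1.0, -0.0]
force: [1.0, 1.0, 3.4]
grip_width: 0.0
```

play_rows(
  rows=[
    {"dx": 0,"dy": 0,"turn": 0,"dz": 6,"fingers": 0},
    {"dx": 0,"dy": 0,"turn": 0,"dz": 12,"fingers": 0},
    {"dx": 0,"dy": 0,"turn": 0,"dz": 18,"fingers": 0},
    {"dx": 0,"dy": 0,"turn": 0,"dz": 24,"fingers": 0},
    {"dx": 0,"dy": 0,"turn": 0,"dz": 29,"fingers": 0},
    {"dx": 0,"dy": 0,"turn": 0,"dz": 32,"fingers": 0},
    {"dx": 0,"dy": 0,"turn": 0,"dz": 33,"fingers": 0},
    {"dx": 0,"dy": 0,"turn": 0,"dz": 33,"fingers": 0},
    {"dx": 0,"dy": 0,"turn": 0,"dz": 33,"fingers": 0},
    {"dx": 0,"dy": 0,"turn": 0,"dz": 33,"fingers": 0},
    {"dx": 0,"dy": 0,"turn": 0,"dz": 33,"fingers": 0},
    {"dx": 0,"dy": 0,"turn": 0,"dz": 33,"fingers": 0},
    {"dx": 0,"dy": 0,"turn": 0,"dz": 33,"fingers": 0},
    {"dx": 0,"dy": 0,"turn": 0,"dz": 33,"fingers": 0},
    {"dx": 0,"dy": 0,"turn": 0,"dz": 33,"fingers": 0},
  ],
)

```text
t: 4.5
ee_pos: [0.6406, -0.0594, 0.1105]
tool_rot: [0.0, 0.011, 1.0, -0.0]
force: [-0.3, -0.8, 4.3]
grip_width: 0.005
```

```bash
python3 - <<'E'
from cell import state, snapshot
import numpy as np, cv2
s=state(); print(np.round(s["ee_pos"],4),np.round(s["force"],2))
d=snapshot("side");a=cv2.resize(d["pixels"][150:310,220:400,::-1],None,fx=3,fy=3)
cv2.imwrite("pics/s2.png",a); d=snapshot("wrist"); cv2.imwrite("pics/w2.png",d["pixels"][:,:,::-1])
E
```

```text
[ 0.6406 -0.0594  0.1105] [-0.28 -0.79  4.26]
```

View pics/s2.png

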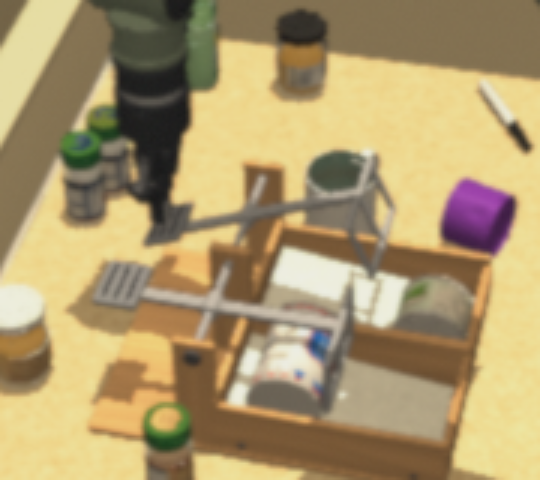

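View pics/w2.png

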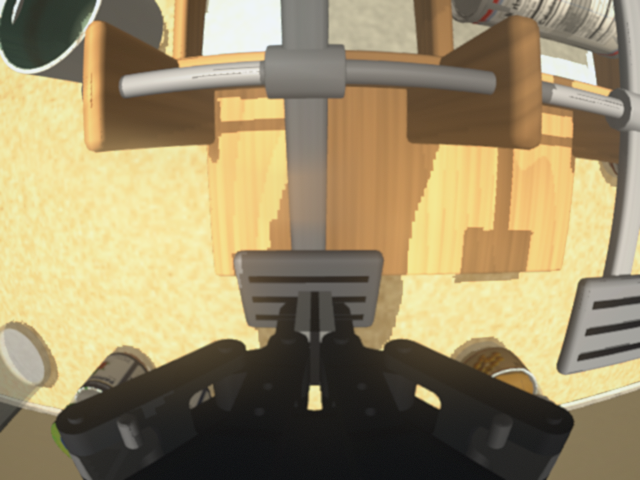

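The short tin has rolled to the front lip, at (435,305) in the side crop. Its gate is up and the left lever is level. I'll hold briefly, then let the paddle up smoothly.

play_rows(
  rows=[
    {"dx": 0,"dy": 0,"turn": 0,"dz": 0,"fingers": 0},
    {"dx": 0,"dy": 0,"turn": 0,"dz": 0,"fingers": 0},
    {"dx": 0,"dy": 0,"turn": 0,"dz": 0,"fingers": 0},
    {"dx": 0,"dy": 0,"turn": 0,"dz": 0,"fingers": 0},
    {"dx": 0,"dy": 0,"turn": 0,"dz": 0,"fingers": 0},
    {"dx": 0,"dy": 0,"turn": 0,"dz": -6,"fingers": 0},
    {"dx": 0,"dy": 0,"turn": 0,"dz": -12,"fingers": 0},
    {"dx": 0,"dy": 0,"turn": 0,"dz": -18,"fingers": 0},
    {"dx": 0,"dy": 0,"turn": 0,"dz": -24,"fingers": 0},
    {"dx": 0,"dy": 0,"turn": 0,"dz": -30,"fingers": 0},
    {"dx": 0,"dy": 0,"turn": 0,"dz": -36,"fingers": 0},
    {"dx": 0,"dy": 0,"turn": 0,"dz": -42,"fingers": 0},
    {"dx": 0,"dy": 0,"turn": 0,"dz": -55,"fingers": 0},
    {"dx": 0,"dy": 0,"turn": 0,"dz": -75,"fingers": 0},
    {"dx": 0,"dy": 0,"turn": 0,"dz": -100,"fingers": 0},
    {"dx": 0,"dy": 0,"turn": 0,"dz": -125,"fingers": 0},
    {"dx": 0,"dy": 0,"turn": 0,"dz": -140,"fingers": 0},
    {"dx": 0,"dy": 0,"turn": 0,"dz": -150,"fingers": 0},
    {"dx": 0,"dy": 0,"turn": 0,"dz": -150,"fingers": 0},
    {"dx": 0,"dy": 0,"turn": 0,"dz": -150,"fingers": 0},
  ],
)

```text
t: 6.6
ee_pos: [0.64, -0.0592, 0.2597]
tool_rot: [-0.001, 0.011, 1.0, -0.0]
force: [0.4, 0.3, 0.0]
grip_width: 0.002
```

```bash
python3 - <<'E'
from cell import state, snapshot
import numpy as np, cv2
from h import *
s=state(); print(s["t"],np.round(s["ee_pos"],4),np.round(s["force"],2),np.abs(s["qvel"]).max())
d=snapshot("side");a=cv2.resize(d["pixels"][150:310,220:400,::-1],None,fx=3,fy=3)
cv2.imwrite("pics/s3.png",a); 
C=cloud(d)
t0=dict(np.load("side0.npz")); D=np.abs(d["pixels"].astype(int)-t0["pixels"]).sum(2)
cv2.imwrite("pics/diff3.png",np.clip(D,0,255).astype(np.uint8))
E
```

```text
6.6 [ 0.64   -0.0592  0.2597] [0.45 0.27 0.02] 0.013374037425514827
```

View pics/s3.png

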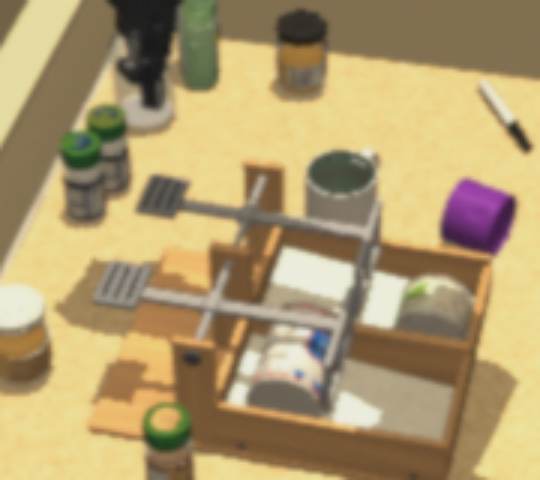

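View pics/diff3.png

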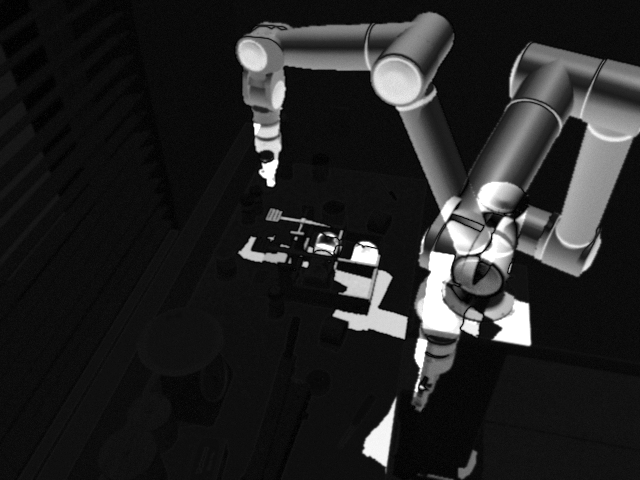

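```bash
python3 - <<'E'
from cell import state, snapshot
import numpy as np, cv2
from h import *
t0=dict(np.load("side0.npz")); d=snapshot("side"); print(state()["t"])
A,B=cloud(t0),cloud(d)
for n,(u0,u1,v0,v1) in {"padR":(266,283,209,222),"padL":(253,269,238,252),"gateR":(325,345,218,245)}.items():
    for P in (A,B):
        Q=P[v0:v1,u0:u1].reshape(-1,3); Q=Q[(Q[:,2]>.125)&(Q[:,2]<.2)]; print(n,len(Q),Q.mean(0).round(4))
    print(cv2.phaseCorrelate(cv2.cvtColor(t0["pixels"][v0-4:v1+4,u0-4:u1+4],7).astype(np.float32),cv2.cvtColor(d["pixels"][v0-4:v1+4,u0-4:u1+4],7).astype(np.float32)))
# short tin centre top near front lip
Q=B[235:275,345:385].reshape(-1,3);Q=Q[(Q[:,2]>.075)&(Q[:,2]<.11)];print("tin top",Q.mean(0).round(3),Q[:,2].max())
a=np.hstack([x["pixels"][195:265,255:355,::-1] for x in (t0,d)]);cv2.imwrite("pics/cmp.png",cv2.resize(a,None,fx=4,fy=4))
E
```

```text
6.7
padR 198 [ 0.6347 -0.0581  0.1473]
padR 197 [ 0.6347 -0.0581  0.1474]
((0.4509842593156712, -0.5448044127262364), 0.9016059931119283)
padL 210 [0.637  0.0773 0.1476]
padL 209 [0.637  0.0769 0.1472]
((0.14190756185575815, -0.03939893759804036), 0.5300189695424504)
gateR 135 [ 0.4383 -0.05    0.1384]
gateR 136 [ 0.4382 -0.0499  0.1381]
((-0.20067287653119337, 0.11585211246719496), 0.5595518317487505)
tin top [ 0.348 -0.024  0.087] 0.10168511689393123
```

View pics/cmp.png

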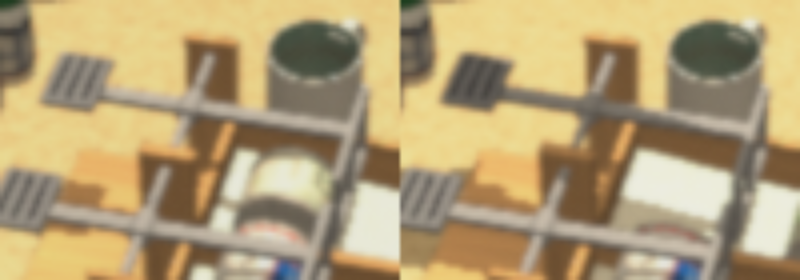

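```bash
python3 -c "
from cell import hand_in; print(hand_in())"
```

```text
the job is handed in; nothing more can be done
None
```

The short tin was in the right (-y) lane. I pressed that lane's paddle down about 36 mm with the closed fingertips, at about 4 N. I held it until the tin had rolled to the front lip, then let it up slowly and lifted the tool clear, to 0.26 m.

- **Short tin:** the last side view shows it resting at the front lip, with its centre at about x = 0.348 m against an expected 0.347 m.
- **Levers:** both are back at rest with their gates shut. The right paddle is at 147.4 mm, against 147.3 mm before the press. The left lever never moved.
- **Everything else:** the long tin is still behind its gate, and nothing moved among the things the side view shows. I did not take a second top view.
- **Robot:** the force on the tool was about 0 N. The last reading of the clock before handing in was 6.7 s.

One check seemed to disagree. The before-and-after picture difference showed changes along the right lever, and image matching gave its paddle an offset of about half a pixel. The heights from the depth camera match, and the pictures side by side show the arm's shadow there, so I took it to be the shadow.

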